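# Grade two new potatoes on the rail grader

### The job

Put the small loose potato from the worktop (not the big baking potato) into the potato grader's feed pan, with the medium potato that waits there, and let go of it. Then tip the pan up at its round knob so that both potatoes roll down the ramp, the small one dropping between the rails into the first bay and the medium one riding over the rails into the last bay, and let the pan come down again.

Things in the scene. Friction and masses are not known exactly. Their poses are not given: they have to be found in the camera images.
- small_potato: small round tan potato, a ball 34 mm in diameter, 20 to 40 g, loose on the worktop in front of the grader. Origin at its centre. It rolls if knocked. The other, oblong potato on the worktop (92 x 62 mm, unlisted) is only a bystander.
- medium_potato: medium round tan potato, a ball 54 mm in diameter, about 90 g, waiting in the feed pan against its back wall. Origin at its centre. It is too wide for the 42 mm gap between the rails over the first bay, so it rides over them into the last bay; the small potato falls through.
- grader: pale wooden grader fixed to the worktop. Origin: underside of base (12 mm thick, 110 wide); x points down the ramp (to the robot's right), z up. Along x, mm: hinged feed pan -207 to -52, V chute to 0, first bay 0 to 107 under two steel rails (z 79 falling to 60), last bay 113 to 210, no rails. Bays 78 wide, floor z 12. Side cheeks: outer faces y +-47, tops z 130 at x -60 sloping to 80 at x 220.
- pan_knob (a point): centre of the pan's 26 mm ball knob, on a 10 mm stem along grader x; at rest at grader x -267, z 83 mm. Pan: hinge axis along y at x -52, z 90; 155 long, 66 wide inside, V floor sloping 5 deg down to its back wall, walls 28 high, open to the chute. 250 g, swings freely up to 0.7 rad, sinks back when let go. Potatoes have rolled out when the knob has been 90 mm above rest for 1 s.

How it is judged:
On the way, in this order (a step that is already met when the one before it is completed fails the run):
1. the small potato lies in the feed pan, let go, with the medium one (x of small_potato in the frame of grader between -0.21 and -0.055 m and y of small_potato in the frame of grader between -0.03 and 0.03 m and z of small_potato in the frame of grader between 0.08 and 0.13 m and x of medium_potato in the frame of grader between -0.21 and -0.055 m and z of medium_potato in the frame of grader above 0.085 m and contact force between the fingers and small_potato below 0.05 N), for 0.2 s.
2. the pan is tipped up (its knob raised at least 45 mm) (z of pan_knob in the frame of grader above 0.128 m), for 0.1 s.
At the end, for the whole second after the job is handed in: The small potato lies at rest on the floor of the first bay (centre lower than 40 mm above the grader's underside), the medium potato at rest on the floor of the last bay (centre lower than 50 mm), and the pan is down again (knob less than 17 mm above its rest) (x of small_potato in the frame of grader between 0.005 and 0.105 m and y of small_potato in the frame of grader between -0.035 and 0.035 m and z of small_potato in the frame of grader below 0.04 m and x of medium_potato in the frame of grader between 0.12 and 0.205 m and y of medium_potato in the frame of grader between -0.035 and 0.035 m and z of medium_potato in the frame of grader below 0.05 m and linear speed of each of small_potato, medium_potato below 0.03 m/s and z of pan_knob in the frame of grader below 0.1 m); the robot touches nothing.
It also fails if it takes over 54 s, if anything falls off the work surface, if the arm or the gripper's body presses on something with over 40 N, if the wrist force passes 120 N, or if a joint passes its speed limit or range.

### The arm

A 7-joint arm with a two-finger parallel gripper is mounted at the origin on the work surface; the furniture and walls round the work are solid. World frame = base frame: x ahead of the robot, y to its left, z up, the work surface at z = 0. Lengths are in m, angles in rad, forces in N, time in s.
With the tool pointing down it reaches from about 0.4 to 0.875 m from the base axis. Payload 19.3 kg.
Tool frame: the origin (TCP) lies midway between the tips of the shut fingers; the grasp point (between the pads) lies 19 mm behind it; z points along the fingers, y is the line along which they close (so a half turn about z gives the same grasp; the last joint's range is limited). The gripper opens to 85 mm and grips with 20 to 120 N. Pads are 22 mm wide; open, the fingers measure 114 mm over their backs; the gripper's body (76 mm by 85 mm) begins 54 mm behind the grasp point. The pads swing forward as they close: fully open they stand 13 mm farther back than shut.
Start: joints at [1.157, 0.521, -0.036, 1.599, 0.021, 1.021, -0.113], TCP at [0.211, -0.588, 0.231] pointing down, gripper open.
Joint ranges: [-2.91, 2.91], [-0.3, 2.13], [-1.5, 1.42], [0.17, 2.43], [-1.26, 4.41], [0.16, 1.93], [-2.52, 2.52]. Speed limits (rad/s): [1.89, 1.89, 2.39, 2.39, 3.01, 3.01, 3.01].

### API

Orientations are given as [roll, pitch, yaw] about the fixed x, y, z axes, in that order (R = Rz(yaw) Ry(pitch) Rx(roll)).
In Python, from workcell import bot, camrig, sensors, job_done gives the robot as it stands (bot), with the cameras (camrig), the job as plain functions and the readings (sensors).
- The arm moves only by the tool tcp_steps, called as name([rows], argument=value, ...), one row to a line, values as JSON. Schema: {"type":"object","properties":{"rows":{"type":"array","items":{"type":"object","properties":{"jaw":{"type":"number"},"xyz":{"type":"array","items":{"type":"number"},"minItems":3,"maxItems":3},"turn_vec":{"type":"array","items":{"type":"number"},"minItems":3,"maxItems":3}},"additionalProperties":false,"required":["jaw"]},"minItems":1,"maxItems":5},"grip_force":{"type":"number"},"only":{"type":"string"},"quiet":{"type":"boolean"},"lines":{"type":"string"}},"required":["rows"],"additionalProperties":false}. rows is a list of rows, 1 to 5 of them, each an object with the fields jaw (the finger opening in m), xyz (a list: dx, dy, dz in shares of 0.6 m (1.0 is 0.6 m)), turn_vec (a list: a rotation vector rx, ry, rz in shares of pi/2 rad (1.0 is pi/2 rad)); a field left out counts as zero (the opening has to be given); each row is the pose to reach, as a shift and turn from the pose commanded when the call began, along the tool's axes at that moment; what a row does not reach only later rows make up. A row lasts 1/8 s, in which the tool goes at most 0.0625 m and 0.188 rad, less where a joint would pass 70% of its speed; a pose out of reach is approached as far as the arm can. The fingers move at their own pace and stop on an object; grip_force is the grip in N (left out, the last holds). Time passes only in rows, so rows that do not move let the fingers close. The tool returns the time, the measured TCP pose, the force, the opening and the grip force at its end. only (a regular expression) keeps the lines of the reply that match it, lines (a string "A,B") keeps lines A to B, and quiet returns only ok. No shift or turn number may pass 1 either way. Input that does not fit is refused with a message, and nothing moves.
- sensors.observe(): the state, without advancing time (a new reading comes with each control period).
- camrig.grab_frame(name): name is "scene" or "top"; returns the picture (420x560x3 uint8, blue, green, red); there is no depth.
- camrig.calibration(name): a dict with "vfov" (degrees; the focal length in pixels is half the picture's height over the tangent of half this angle, whatever the lens; pixels are square), "cx", "cy" (the principal point, pixels), "dist_coeffs" ([k1, k2, p1, p2, k3] as OpenCV has them; the pictures are not rectified), "eye" and "attitude" of the camera in the world. Camera axes: x right, y down, z forward; pixel columns grow to the right and rows downward; lengths in m; the calibration is good to about 2 mm. A picture is of the moment at which its call begins. calibration takes no time and is no camera call.
- job_done(): hands the job in; it is judged then, once.
The state is a dict: "clock": time; "qpos": joint angles; "qd": joint speeds; "joint_efforts": joint torques, N m; "position": TCP position; "tool_rot": TCP orientation; "force": force on the tool from outside, world axes, zero at the start; "moment": the same for the moment, N m; "grip_width": finger opening in m; "finger_force": force on a finger pad.
Only numpy, scipy, OpenCV 4.12 (cv2) and the standard library are available. Lean on these libraries where they do the work, as an engineer would, in place of code of your own. Each camera call takes 0.05 s, during which the arm holds its last target. There are 200 camera calls.

## Working session

There is one attempt and no reset: what is moved stays moved. The work goes in short steps, Python scripts to look and compute and a tool call to move; the robot and the scene stay as the last step left them, time stands still between calls to the robot, and variables do not carry over. Pictures are saved under pics/ and viewed, at most 10 in all, crops included, and the job is handed in when it is done.

```bash
ls; mkdir -p pics; python3 - <<'E'
from workcell import bot, camrig, sensors, job_done
import cv2
s=sensors.observe();print(s)
for n in("scene","top"):
    print(camrig.calibration(n)); cv2.imwrite(f"pics/{n}0.png",camrig.grab_frame(n))
E
```

```text
pics
workcell.py
{'clock': 0.0, 'qpos': array([ 1.15681178,  0.52204207, -0.03632199,  1.59997488,  0.02120577,
        1.0210883 , -0.1128254 ]), 'qd': array([ 0.00181951, -0.00051337, -0.00075553,  0.00118718, -0.00025842,
        0.00029607, -0.00098982]), 'joint_efforts': array([-1.56027894e-03, -9.27111125e+01,  1.97931938e+00, -3.69940138e+01,
        1.78863649e-02,  8.16744257e-03,  1.77174320e-05]), 'position': array([ 0.21051175, -0.5881399 ,  0.23072017]), 'tool_rot': array([-3.14046856e+00,  8.69058404e-05,  3.43746949e-01]), 'force': array([-0.41885559, -0.10489885,  0.20755594]), 'moment': array([ 0.02929977,  0.05172018, -0.00875461]), 'finger_force': 0.0, 'grip_width': 0.08525768515915894}
{'vfov': 47.40500954291413, 'cx': 282.67515342990964, 'cy': 211.35140416952345, 'dist_coeffs': array([0.02862218, 0.        , 0.        , 0.        , 0.        ]), 'eye': array([-0.07339639,  0.4601918 ,  0.94900594]), 'attitude': array([-2.42208517,  0.00348015, -2.22991292])}
{'vfov': 43.743017014873956, 'cx': 286.97506909964295, 'cy': 210.14467420858963, 'dist_coeffs': array([-0.17503218,  0.        ,  0.        ,  0.        ,  0.        ]), 'eye': array([ 0.43379057, -0.00255113,  1.03519453]), 'attitude': array([-3.05221387, -0.01373286, -1.55400592])}
```

View pics/scene0.png

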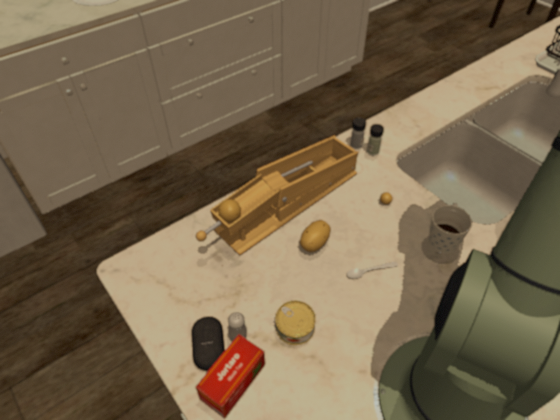

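View pics/top0.png

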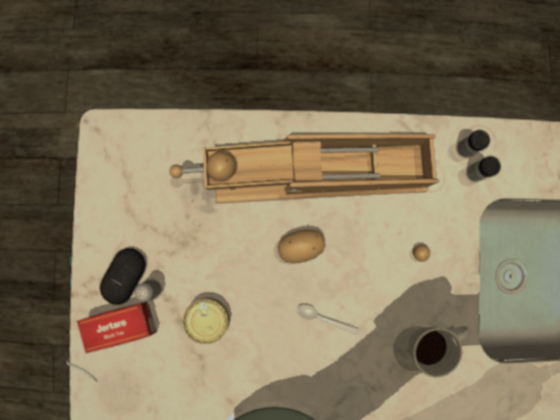

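The scene view shows the small potato at (386,198), the medium at (229,210) and the knob at (201,236). In the top view they are at (421,253), (221,165) and (176,171). Next I refine these with masks and triangulate.

```bash
cat > h.py <<'E'
import numpy as np, cv2
from scipy.spatial.transform import Rotation as R
from workcell import bot, camrig, sensors, job_done
def ray(n,uv):
    c=camrig.calibration(n); f=210/np.tan(np.radians(c["vfov"]/2))
    K=np.array([[f,0,c["cx"]],[0,f,c["cy"]],[0,0,1]])
    p=cv2.undistortPoints(np.array([[uv]],float),K,c["dist_coeffs"])[0,0]
    d=R.from_euler("xyz",c["attitude"]).apply([p[0],p[1],1]); return c["eye"],d/np.linalg.norm(d)
def plane(n,uv,z):
    o,d=ray(n,uv); return o+d*(z-o[2])/d[2]
def tri(a,b):
    o1,d1=ray("scene",a);o2,d2=ray("top",b)
    t=np.linalg.lstsq(np.c_[d1,-d2],o2-o1,rcond=None)[0]
    p,q=o1+t[0]*d1,o2+t[1]*d2; return (p+q)/2,np.linalg.norm(p-q)
def blob(img,uv,r,smin=110):
    u,v=uv; roi=img[v-r:v+r+1,u-r:u+r+1]; m=(cv2.cvtColor(roi,cv2.COLOR_BGR2HSV)[...,1]>smin).astype(np.uint8)
    n,l,st,c=cv2.connectedComponentsWithStats(m); k=1+np.argmax(st[1:,4])
    return c[k]+[u-r,v-r],st[k]
def rel(p):  # vector from TCP to p in tool axes
    s=sensors.observe(); return R.from_euler("xyz",s["tool_rot"]).inv().apply(np.asarray(p)-s["position"])
E
python3 - <<'E'
from h import *
S,T=cv2.imread("pics/scene0.png"),cv2.imread("pics/top0.png")
for nm,a,b,r in(("small",(386,198),(421,253),14),("knob",(200,236),(176,171),9)):
    ca,sa=blob(S,a,r);cb,sb=blob(T,b,r);print(nm,ca,sa,cb,sb,tri(ca,cb))
print("small plane",plane("scene",ca,.017))
print("med",tri((229,210),(221,165)))
v=lambda i,u,vv,w,h,k:cv2.resize(i[vv:vv+h,u:u+w],None,fx=k,fy=k,interpolation=cv2.INTER_CUBIC)
cv2.imwrite("pics/c.png",np.vstack([v(T,165,120,280,85,2.8),v(S,185,130,190,125,4)[:, :784].copy() if 0 else cv2.resize(S[135:255,185:375],(784,360))]))
E
```

```text
small [385.768 198.152] [  8   8  13  13 125] [421.20418848 252.56544503] [  7   6  15  16 191] (array([ 0.44538572, -0.28281552,  0.01381865]), np.float64(0.0020347239337257747))
knob [200.76470588 235.42352941] [ 5  4 11 10 85] [175.65714286 170.96190476] [  3   3  12  12 105] (array([0.58783658, 0.19241002, 0.08194359]), np.float64(0.0023326086404187366))
small plane [0.63633091 0.17153173 0.017     ]
med (array([0.5968196 , 0.10606574, 0.1023204 ]), np.float64(0.001791203800667433))
```

View pics/c.png

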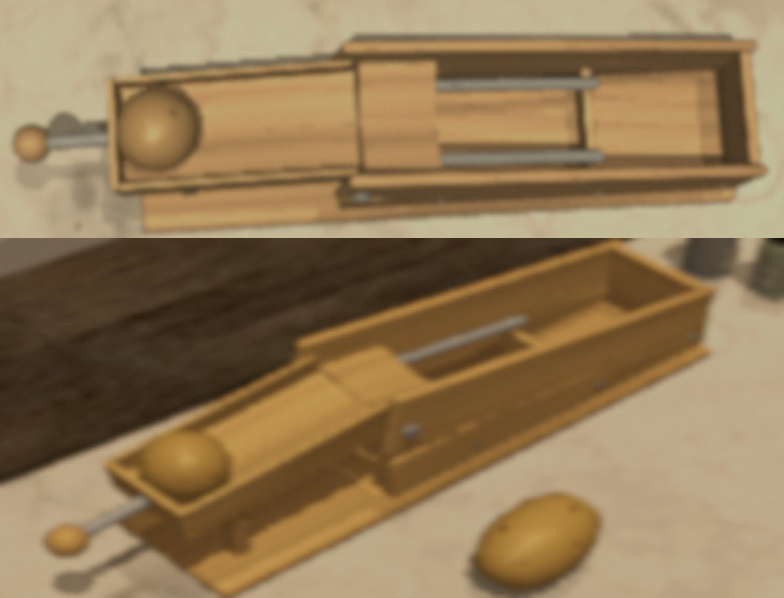

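The crop shows the grader clearly: hinge line near crop x≈357, rails ending at about x≈600, and the right end edge running from (753,45) to (765,170). Next I work out the axis.

```bash
python3 - <<'E'
from h import *
c=lambda u,v:(165+u/2.8,120+v/2.8); s=lambda u,v:(185+u*190/784,135+(v-238)*120/360)
for n,a,b in(("far end corner",s(618,243),c(753,45)),("near end corner",s(712,291),c(765,172)),("back near corner",s(183,513),c(117,188)),("back far corner",s(110,465),c(115,80))):
    print(n,*tri(a,b))
kn=np.array([.5878,.1924])
A=plane("top",c(753,45),.081);B=plane("top",c(765,172),.081)
m=(A+B)[:2]/2; print(A,B,"end mid",m,"len",np.linalg.norm(m-kn)); d=m-kn;d/=np.linalg.norm(d)
yt=np.arctan2(d[0],-d[1]);print("d",d,"tool yaw",yt)
for x in(-267,-180,-115): print(x,kn+d*(x+267)/1000)
M,_=tri((229,210),(221,165));print("med along/perp",(M[:2]-kn)@d,d[0]*(M[1]-kn[1])-d[1]*(M[0]-kn[0]))
print("rel small",rel([.4455,-.2828,.017]))
E
```

```text
far end corner [ 0.66693811 -0.2938272   0.07275002] 0.001992835387922166
near end corner [ 0.58030333 -0.30085394  0.06987115] 0.00044686276093921086
back near corner [0.5569077  0.13153528 0.0976565 ] 0.0009357203395502372
back far corner [0.62870792 0.13567958 0.09212016] 0.0021481197888793277
[ 0.66559827 -0.29059183  0.081     ] [ 0.57876055 -0.29724713  0.081     ] end mid [ 0.62217941 -0.29391948] len 0.4875331566989123
d [ 0.07051706 -0.99751057] tool yaw 0.07057563822351715
-267 [0.5878 0.1924]
-180 [0.59393498 0.10561658]
-115 [0.59851859 0.04077839]
med along/perp 0.08675537437539825 0.0029091090033028805
rel small [ 0.32416386 -0.20806204  0.21398693]
```

Careful with the scale: shifts go in shares of 0.6 m and turns go in shares of pi/2 rad. That gives: 0.27 m is 0.45, -0.07 m is -0.1167, 0.273 rad is 0.1738.

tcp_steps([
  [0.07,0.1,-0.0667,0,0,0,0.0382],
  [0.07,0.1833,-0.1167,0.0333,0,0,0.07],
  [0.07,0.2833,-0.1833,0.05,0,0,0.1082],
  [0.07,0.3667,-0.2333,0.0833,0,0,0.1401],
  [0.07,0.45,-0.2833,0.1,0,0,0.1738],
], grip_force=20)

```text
refused: rows[0]: [0.07, 0.1, -0.0667, 0, 0, 0, 0.0382] is not of type 'object' (schema: type "object"). Nothing was moved.
```

I used the wrong layout. The manual says a list of objects, one for each row; once more.

tcp_steps([
  {"jaw": 0.07,"xyz": [0.1,-0.0667,0],"turn_vec": [0,0,0.0382]},
  {"jaw": 0.07,"xyz": [0.1833,-0.1167,0.0333],"turn_vec": [0,0,0.07]},
  {"jaw": 0.07,"xyz": [0.2833,-0.1833,0.05],"turn_vec": [0,0,0.1082]},
  {"jaw": 0.07,"xyz": [0.3667,-0.2333,0.0833],"turn_vec": [0,0,0.1401]},
  {"jaw": 0.07,"xyz": [0.45,-0.2833,0.1],"turn_vec": [0,0,0.1738]},
], grip_force=20)

```text
clock: 0.72
position: [0.3996, -0.3463, 0.1733]
tool_rot: [-3.141, 0.0, 0.069]
force: [1.5, -1.2, 0.2]
grip_width: 0.0701
finger_force: 0.0
```

```bash
python3 -c "
from h import *
print(rel([.4455,-.2828,.003]),sensors.observe()['qpos'])"
```

```text
[ 0.05026908 -0.06011134  0.17034594] [ 0.62879543  0.44462473 -0.03552511  1.90940148  0.02154225  0.78844886
 -0.92046322]
```

Scaled: 0.1 m is 0.1667, 0.07 m is 0.1167.

tcp_steps([
  {"jaw": 0.06,"xyz": [0.05,-0.0583,0.05]},
  {"jaw": 0.06,"xyz": [0.0833,-0.1,0.1167]},
  {"jaw": 0.06,"xyz": [0.0833,-0.1,0.1667]},
  {"jaw": 0.06,"xyz": [0.0833,-0.1,0.1667]},
])

```text
clock: 1.23
position: [0.4434, -0.2838, 0.0724]
tool_rot: [-3.14, 0.003, 0.071]
force: [-0.2, -1.1, 0.7]
grip_width: 0.0599
finger_force: 0.0
```

```bash
python3 -c "
from h import *
print(rel([.4455,-.2828,.003]))
a=camrig.grab_frame('scene');b=camrig.grab_frame('top')
cv2.imwrite('pics/d.png',np.hstack([cv2.resize(i,None,fx=4,fy=4) for i in (a[140:260,340:440],b[200:320,370:470])]))"
```

```text
[ 0.00235514 -0.00070833  0.06940646]
```

View pics/d.png

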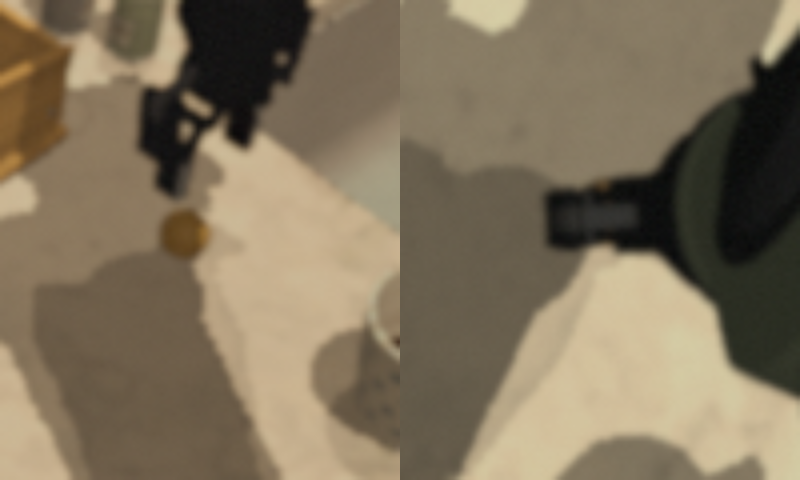

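The potato is undisturbed at scene (386,198), with the fingers just above it. Descending and gripping.

Scaled: 0.068 m is 0.1133, 0.04 m is 0.0667.

tcp_steps([
  {"jaw": 0.06,"xyz": [0.0033,-0.0017,0.0667]},
  {"jaw": 0.06,"xyz": [0.0033,-0.0017,0.1133]},
  {"jaw": 0.06,"xyz": [0.0033,-0.0017,0.1133]},
])

```text
clock: 1.7
position: [0.446, -0.2837, 0.006]
tool_rot: [-3.141, 0.001, 0.07]
force: [0.2, -0.9, 0.0]
grip_width: 0.06
finger_force: 0.0
```

tcp_steps([
  {"jaw": 0.02},
  {"jaw": 0.02},
  {"jaw": 0.02},
  {"jaw": 0.02},
], grip_force=20)

```text
clock: 2.2
position: [0.4473, -0.2841, 0.0075]
tool_rot: [3.14, -0.002, 0.071]
force: [-0.6, 0.2, 10.8]
grip_width: 0.0326
finger_force: 19.8
```

Scaled: -0.2 m is -0.3333, -0.15 m is -0.25.

tcp_steps([
  {"jaw": 0.02,"xyz": [0,0,-0.0667]},
  {"jaw": 0.02,"xyz": [0,0,-0.15]},
  {"jaw": 0.02,"xyz": [0,0,-0.25]},
  {"jaw": 0.02,"xyz": [0,0,-0.3333]},
  {"jaw": 0.02,"xyz": [0,0,-0.3333]},
])

```text
clock: 2.82
position: [0.4479, -0.2844, 0.2105]
tool_rot: [3.138, -0.006, 0.07]
force: [0.5, -0.7, -1.1]
grip_width: 0.0327
finger_force: 20.3
```

```bash
python3 -c "
from h import *
print(rel([.5985,.041,.2]))"
```

```text
[ 0.17305973 -0.31405746  0.01041762]
```

Scaled: -0.22 m is -0.3667, -0.18 m is -0.3.

tcp_steps([
  {"jaw": 0.02,"xyz": [0.0417,-0.075,0]},
  {"jaw": 0.02,"xyz": [0.0833,-0.15,0]},
  {"jaw": 0.02,"xyz": [0.125,-0.225,0]},
  {"jaw": 0.02,"xyz": [0.1667,-0.3,0]},
  {"jaw": 0.02,"xyz": [0.2,-0.3667,0]},
])

```text
clock: 3.45
position: [0.5509, -0.0537, 0.2059]
tool_rot: [-3.141, 0.0, 0.071]
force: [0.4, -0.5, 0.0]
grip_width: 0.0323
finger_force: 20.3
```

tcp_steps([
  {"jaw": 0.02,"xyz": [0.0417,-0.075,0]},
  {"jaw": 0.02,"xyz": [0.0833,-0.1417,0]},
  {"jaw": 0.02,"xyz": [0.0867,-0.1567,0]},
  {"jaw": 0.02,"xyz": [0.0867,-0.1567,0]},
])

```text
clock: 3.95
position: [0.5954, 0.042, 0.2057]
tool_rot: [3.141, 0.001, 0.072]
force: [0.3, -0.7, 0.2]
grip_width: 0.0326
finger_force: 20.3
```

```bash
python3 -c "
from h import *
print(rel([.5985,.041,.14]))
S,T=camrig.grab_frame('scene'),camrig.grab_frame('top')
cv2.imwrite('pics/e.png',np.vstack([cv2.resize(T[120:205,165:445],(784,238)),cv2.resize(S[115:235,185:375],(784,360))]))"
```

```text
[0.00311186 0.00125442 0.06569712]
```

View pics/e.png

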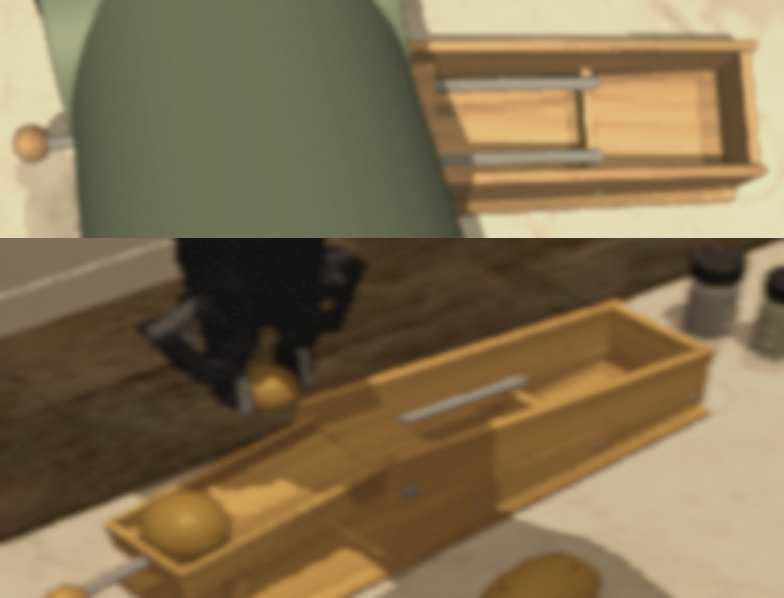

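The ball is held at the fingertips above the pan, and the medium potato is still at the back wall. Lowering to the pan floor.

Scaled: 0.112 m is 0.1867, 0.105 m is 0.175.

tcp_steps([
  {"jaw": 0.02,"xyz": [0.005,0.0017,0.0667]},
  {"jaw": 0.02,"xyz": [0.005,0.0017,0.1333]},
  {"jaw": 0.02,"xyz": [0.005,0.0017,0.175]},
  {"jaw": 0.02,"xyz": [0.005,0.0017,0.1867]},
  {"jaw": 0.02,"xyz": [0.005,0.0017,0.1867]},
])

```text
clock: 4.68
position: [0.599, 0.0402, 0.0945]
tool_rot: [3.141, -0.0, 0.07]
force: [-0.2, 0.3, -0.4]
grip_width: 0.0322
finger_force: 20.4
```

Scaled: 0.003 m is 0.005.

tcp_steps([
  {"jaw": 0.02,"xyz": [0,0,0.005]},
  {"jaw": 0.02,"xyz": [0,0,0.005]},
  {"jaw": 0.046,"xyz": [0,0,0.005]},
  {"jaw": 0.046,"xyz": [0,0,0.005]},
  {"jaw": 0.046,"xyz": [0,0,0.005]},
])

```text
clock: 5.3
position: [0.5989, 0.0411, 0.0911]
tool_rot: [-3.142, -0.0, 0.071]
force: [-0.2, -0.2, 0.8]
grip_width: 0.046
finger_force: 0.0
```

tcp_steps([
  {"jaw": 0.046,"xyz": [0,0,-0.0333]},
  {"jaw": 0.046,"xyz": [0,0,-0.1]},
  {"jaw": 0.046,"xyz": [0,0,-0.2]},
  {"jaw": 0.046,"xyz": [0,0,-0.2]},
])

```text
clock: 5.8
position: [0.6008, 0.0413, 0.2154]
tool_rot: [-3.141, -0.007, 0.071]
force: [0.4, -0.9, -0.8]
grip_width: 0.0464
finger_force: 0.0
```

```bash
python3 -c "
from h import *
print(rel([.5878,.1924,.2]),sensors.observe()['qpos'])
S,T=camrig.grab_frame('scene'),camrig.grab_frame('top')
cv2.imwrite('pics/f.png',np.vstack([cv2.resize(T[120:205,165:445],(784,238)),cv2.resize(S[135:255,185:375],(784,360))]))"
```

```text
[-0.00242649 -0.15162436  0.01545326] [-0.08561693  0.4997277  -0.11644536  1.68175062  0.06863239  0.95726218
 -1.72736165]
```

View pics/f.png

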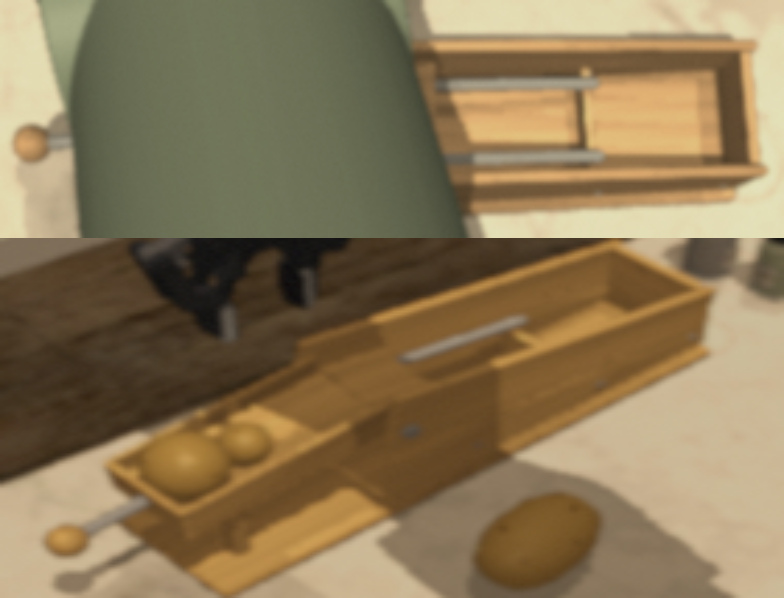

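The small potato rests in the pan against the medium one. Moving to the knob with a quarter turn.

Scaled: -0.152 m is -0.2533, -0.13 m is -0.2167, -0.9 rad is -0.573.

tcp_steps([
  {"jaw": 0.05,"xyz": [0,-0.05,0],"turn_vec": [0,0,-0.1146]},
  {"jaw": 0.05,"xyz": [0,-0.1,0],"turn_vec": [0,0,-0.2292]},
  {"jaw": 0.05,"xyz": [0,-0.1667,0],"turn_vec": [0,0,-0.3438]},
  {"jaw": 0.05,"xyz": [0,-0.2167,0],"turn_vec": [0,0,-0.4584]},
  {"jaw": 0.05,"xyz": [-0.005,-0.2533,0],"turn_vec": [0,0,-0.573]},
])

```text
clock: 6.52
position: [0.5842, 0.1939, 0.2095]
tool_rot: [-3.14, 0.001, 0.978]
force: [-0.0, -0.5, -0.7]
grip_width: 0.0503
finger_force: 0.0
```

tcp_steps([
  {"jaw": 0.05,"turn_vec": [0,0,-0.1146]},
  {"jaw": 0.05,"turn_vec": [0,0,-0.2292]},
  {"jaw": 0.05,"turn_vec": [0,0,-0.3438]},
  {"jaw": 0.05,"turn_vec": [0,0,-0.4265]},
  {"jaw": 0.05,"turn_vec": [0,0,-0.4265]},
])

```text
clock: 7.15
position: [0.5846, 0.1922, 0.2097]
tool_rot: [-3.139, 0.0, 1.64]
force: [-0.6, 0.6, -0.3]
grip_width: 0.0502
finger_force: 0.0
```

```bash
python3 -c "
from h import *
print(rel([.5878,.1924,.066]))"
```

```text
[-2.17437639e-05  3.47599222e-03  1.43726491e-01]
```

Scaled: 0.147 m is 0.245, 0.135 m is 0.225.

tcp_steps([
  {"jaw": 0.05,"xyz": [0,0.005,0.0833]},
  {"jaw": 0.05,"xyz": [0,0.005,0.1667]},
  {"jaw": 0.05,"xyz": [0,0.005,0.225]},
  {"jaw": 0.05,"xyz": [0,0.005,0.245]},
  {"jaw": 0.05,"xyz": [0,0.005,0.245]},
])

```text
clock: 7.78
position: [0.5879, 0.1929, 0.0639]
tool_rot: [-3.141, 0.0, 1.64]
force: [-0.6, 0.8, 1.6]
grip_width: 0.0499
finger_force: 0.0
```

tcp_steps([
  {"jaw": 0.015},
  {"jaw": 0.015},
  {"jaw": 0.015},
  {"jaw": 0.015},
], grip_force=25)

```text
clock: 8.28
position: [0.5871, 0.1929, 0.0655]
tool_rot: [-3.14, 0.0, 1.641]
force: [-14.8, -1.0, 14.4]
grip_width: 0.0243
finger_force: 23.7
```

```bash
python3 -c "
from h import *
d=np.array([.0705,-.9975]);o=R.from_euler('xyz',sensors.observe()['tool_rot'])
for h in(.025,.05,.075,.098):
    z=-.007+h; x=.215-np.sqrt(.2151**2-z*z); print(h,o.inv().apply([*d*x,h]))"
```

```text
0.025 [-6.64054885e-04 -2.88052257e-05 -2.49997302e-02]
0.05 [-4.26097268e-03 -5.51530450e-05 -4.99983369e-02]
0.075 [-1.09600314e-02 -7.89016219e-05 -7.49957552e-02]
0.098 [-2.01348284e-02 -9.82268807e-05 -9.79922263e-02]
```

Scaled: -0.062 m is -0.1033, -0.05 m is -0.0833.

tcp_steps([
  {"jaw": 0.015,"xyz": [0,0,-0.02]},
  {"jaw": 0.015,"xyz": [-0.0017,0,-0.0417]},
  {"jaw": 0.015,"xyz": [-0.0033,0,-0.0617]},
  {"jaw": 0.015,"xyz": [-0.0067,0,-0.0833]},
  {"jaw": 0.015,"xyz": [-0.0117,0,-0.1033]},
])

```text
clock: 8.9
position: [0.5875, 0.1856, 0.127]
tool_rot: [-3.14, 0.0, 1.641]
force: [-8.1, -1.3, -2.8]
grip_width: 0.0243
finger_force: 24.6
```

tcp_steps([
  {"jaw": 0.015,"xyz": [-0.0067,0,-0.0217]},
  {"jaw": 0.015,"xyz": [-0.0133,0,-0.0417]},
  {"jaw": 0.015,"xyz": [-0.0217,0,-0.06]},
  {"jaw": 0.015,"xyz": [-0.0217,0,-0.06]},
  {"jaw": 0.015,"xyz": [-0.0217,0,-0.06]},
])

```text
clock: 9.52
position: [0.5885, 0.1727, 0.1628]
tool_rot: [-3.14, 0.0, 1.641]
force: [-8.0, -0.1, -0.8]
grip_width: 0.0239
finger_force: 24.8
```

tcp_steps([
  {"jaw": 0.015},
  {"jaw": 0.015},
  {"jaw": 0.015},
  {"jaw": 0.015},
  {"jaw": 0.015},
])

```text
clock: 10.15
position: [0.5884, 0.1728, 0.1627]
tool_rot: [-3.14, 0.0, 1.641]
force: [-8.5, -1.0, -0.5]
grip_width: 0.0242
finger_force: 24.8
```

tcp_steps([
  {"jaw": 0.015},
  {"jaw": 0.015},
  {"jaw": 0.015},
  {"jaw": 0.015},
  {"jaw": 0.015},
])

```text
clock: 10.78
position: [0.5885, 0.1728, 0.1627]
tool_rot: [-3.14, 0.0, 1.641]
force: [-8.4, -0.2, -1.4]
grip_width: 0.0241
finger_force: 24.8
```

```bash
python3 -c "
from h import *
S,T=camrig.grab_frame('scene'),camrig.grab_frame('top')
cv2.imwrite('pics/g.png',np.vstack([cv2.resize(T[120:205,165:445],(784,238)),cv2.resize(S[135:255,185:375],(784,360))]))"
```

```text
(no output)
```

View pics/g.png

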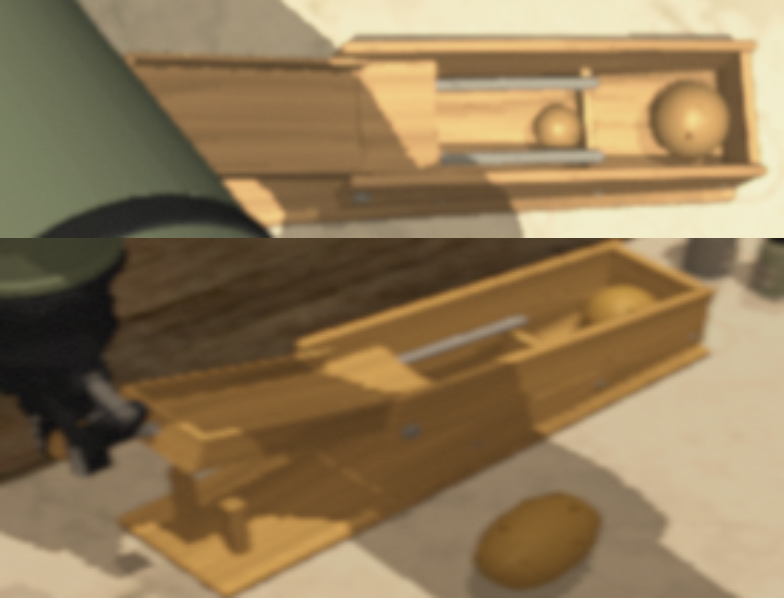

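The small potato is in the first bay (crop 558,127) and the medium in the last bay (690,118). Lowering the pan along the arc and letting go.

Scaled: 0.06 m is 0.1, 0.048 m is 0.08.

tcp_steps([
  {"jaw": 0.015,"xyz": [0.0083,0,0.02]},
  {"jaw": 0.015,"xyz": [0.015,0,0.04]},
  {"jaw": 0.015,"xyz": [0.0217,0,0.06]},
  {"jaw": 0.015,"xyz": [0.0267,0,0.08]},
  {"jaw": 0.015,"xyz": [0.03,0,0.1]},
])

```text
clock: 11.5
position: [0.5871, 0.1907, 0.1023]
tool_rot: [-3.14, 0.001, 1.641]
force: [-8.2, -1.0, -0.4]
grip_width: 0.0242
finger_force: 24.9
```

tcp_steps([
  {"jaw": 0.015,"xyz": [0.0017,0,0.0217]},
  {"jaw": 0.015,"xyz": [0.0033,0,0.0417]},
  {"jaw": 0.015,"xyz": [0.0033,0,0.06]},
  {"jaw": 0.015,"xyz": [0.0033,0,0.06]},
])

```text
clock: 12.0
position: [0.587, 0.1928, 0.0662]
tool_rot: [-3.14, 0.0, 1.641]
force: [-8.1, -0.2, -1.4]
grip_width: 0.0242
finger_force: 25.5
```

tcp_steps([
  {"jaw": 0.05},
  {"jaw": 0.05},
  {"jaw": 0.05},
  {"jaw": 0.05},
])

```text
clock: 12.5
position: [0.5883, 0.1927, 0.0662]
tool_rot: [3.141, -0.0, 1.641]
force: [-0.2, 0.1, 0.7]
grip_width: 0.0499
finger_force: 0.0
```

tcp_steps([
  {"jaw": 0.05,"xyz": [0,0,-0.05]},
  {"jaw": 0.05,"xyz": [0,0,-0.1333]},
  {"jaw": 0.05,"xyz": [0,0,-0.2333]},
  {"jaw": 0.05,"xyz": [0,0,-0.2333]},
])

```text
clock: 13.0
position: [0.5899, 0.1936, 0.2107]
tool_rot: [3.135, -0.002, 1.64]
force: [-0.0, 0.3, -0.9]
grip_width: 0.0501
finger_force: 0.0
```

```bash
python3 -c "
from h import *
S,T=camrig.grab_frame('scene'),camrig.grab_frame('top')
ca,_=blob(S,(200,236),9);print(ca)
cv2.imwrite('pics/i.png',np.vstack([cv2.resize(T[120:205,165:445],(784,238)),cv2.resize(S[135:255,185:375],(784,360))]))"
```

```text
[200.59793814 235.30927835]
```

View pics/i.png

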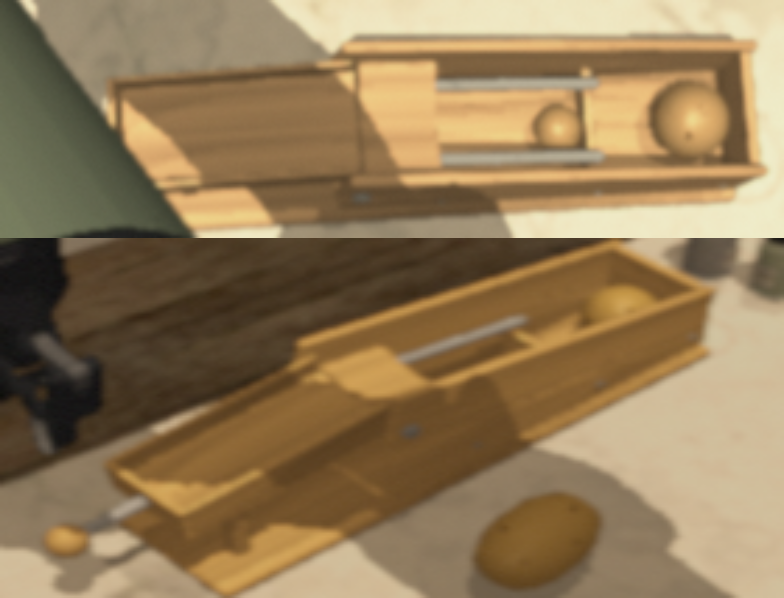

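The pan is down with the knob back at scene (200.6,235.3). Both potatoes are at rest in their bays, and the gripper is clear.

```bash
python3 -c "
from workcell import bot, camrig, sensors, job_done
print(job_done())"
```

```text
the job is handed in; nothing more can be done
None
```

I handed the job in at about 13 s: the last pictures show the small potato in the first bay, the medium one in the last bay, the pan down again and the gripper clear; no verdict was returned.

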